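# Slide a cast carrier onto its pin and lock it with a probe

### The arm

A 6-joint arm with a two-finger parallel gripper is mounted at the origin on the work surface. World frame = base frame: x ahead of the robot, y to its left, z up, the work surface at z = 0. Lengths are in m, angles in rad, forces in N, time in s.
With the tool pointing down it reaches from about 0.375 to 0.975 m from the base axis. Payload 3.8 kg.
Tool frame: the origin (TCP) lies midway between the tips of the shut fingers; the grasp point (between the pads) lies 19 mm behind it (bot.pinch_z is the z of the grasp point in the tool frame, in m); z points along the fingers, y is the line along which they close (so a half turn about z gives the same grasp; the last joint's range is limited). The gripper opens to 88 mm and grips with 3 to 60 N. Pads are 18 mm wide; open, the fingers measure 123 mm over their backs; the gripper's body (75 mm by 187 mm) begins 45 mm behind the grasp point.
Start: joints at [1.13, 0.264, 1.604, -0, 1.274, -0.037], TCP at [0.265, 0.621, 0.239] pointing down, gripper open.
Joint ranges: [-2.63, 2.63], [-0.94, 2.18], [0.31, 2.57], [-1.31, 4.45], [0, 2.66], [-2.55, 2.55]. Speed limits (rad/s): [2.57, 2.57, 3.14, 3.14, 3.14, 3.14].

### API

Orientations are given as a unit quaternion [x, y, z, w].
In Python, from rig import bot gives the robot as it stands.
- The arm moves only by the tool play_rows, never from a script. Its argument "rows" is a list of rows, each an object with "delta_pos": the shift along the tool's x, y, z in m, a list of three; "rot": the turn, a rotation vector about the tool's x, y, z in degrees, a list of three; "gripper": the finger opening in m, from 0 to 0.0881. A call has 1 to 10 rows; each row is the pose to reach, as a shift and turn from the pose commanded when the call began, along the tool's axes at that moment; what a row does not reach only later rows make up. A row lasts 1/8 s, in which the tool goes at most 62.5 mm and 10.7 degrees, less where a joint would pass 70% of its speed; a pose out of reach is approached as far as the arm can. A call with a gripper value outside its range is refused whole. The fingers move at their own pace and stop on an object; "force" is the grip in N (left out, the last holds). Time passes only in rows, so rows that repeat a pose let the fingers close. It gives the time, the measured TCP pose, the force, the opening and the grip force at its end, in the units of the state.
- bot.state(): the state, without advancing time (a new reading comes with each control period).
- bot.grab_frame(name): name is "side" or "top" or "wrist"; returns the picture (400x640x3 uint8, red, green, blue); there is no depth.
- bot.calibration(name): a dict with "camera_matrix" (3x3 intrinsics, pixels), "dist_coeffs" ([k1, k2, p1, p2, k3] as OpenCV has them; the pictures are not rectified), "view" (4x4, takes a point from world to camera coordinates); the wrist camera has in their place "hand_eye" (4x4, takes a point from camera to tool coordinates, whose origin is the TCP and whose axes are the flange's). Camera axes: x right, y down, z forward; pixel columns grow to the right and rows downward; lengths in m; the calibration is good to about 2 mm. A picture is of the moment at which its call begins: read the wrist's pose just before it. calibration takes no time and is no camera call.
- bot.hand_in(): hands the job in; it is judged then, once.
The state is a dict: "time_s": time; "q": joint angles; "qd": joint speeds; "joint_torque": joint torques, N m; "eef_pos": TCP position; "ee_rot": TCP orientation; "wrist_force": force on the tool from outside, world axes, zero at the start; "wrist_torque": the same for the moment, N m; "opening": opening from 0.0 (shut) to 1.0 (fully open); "gripper_force": force on a finger pad.
Only numpy, scipy, OpenCV 4.12 (cv2) and the standard library are available. Lean on these libraries where they do the work, as an engineer would, in place of code of your own. Each camera call takes 0.05 s, during which the arm holds its last target. There are 200 camera calls.

### The job

Slide the yellow carrier with the dental cast along the bench onto the steel pin of the white clamping station until it is fully home against the station's front. Then take the wooden-handled probe from its stand, press the red button sunk in the top of the station with the probe's tip, and put the probe back in its stand. Do not lift the carrier, do not touch the fresh cast on it, and leave the jar, the bowl and the spare cast alone.

Things in the scene. Friction and masses are not known exactly. Their poses are not given: they have to be found in the camera images.
- carrier: yellow plastic block, 100 mm (x) by 120 mm (y) by 44 mm high, about 0.6 kg with its cast; too wide to grasp, so push it. Origin: centre of its underside, on the bench. A 30 mm bore (4 mm chamfer) runs right through it along y, centred in x, axis 22 mm up. Its +y end faces the station within 0.3 rad at the start and goes onto the pin first.
- carrier_front (a point): centre of the bore's mouth at the carrier's +y end (60 mm from the carrier's origin, 22 mm up)
- cast: beige stone dental cast with teeth, 60 mm (x) by 56 mm (y) by 25 mm high, fixed on the middle of the carrier's top (its top is 69 mm above the bench). Origin: centre of its underside. Must not be touched.
- station: white box fixed to the bench, 130 mm (x), 100 mm (y), 100 mm high, black collar plate 60 x 60 x 14 mm on top. Origin: on the bench under the middle of its front face, which faces its -y; the box extends to y = +100 mm. A 20 mm steel pin, 63 mm long, sticks out of the front along -y: axis at x = 0, 22 mm above the bench, last 13 mm tapering to 8 mm.
- pin_tip (a point): end of the station's pin, 63 mm in front of the station's front face, 22 mm above the bench
- button (a joint): travel of the station's red button, m: 0 is released, 0.005 fully down; it springs back; about 4.5 N to bottom
- probe: probe, standing tip down in its stand at the start. Origin: centre of the underside of its brass flange (26 mm diameter, 5 mm thick). Its z runs up the handle: wooden, 18 mm diameter, from 5 to 90 mm, brass end to 96 mm. Below the flange a steel tip, 8 mm diameter, 38 mm long. 0.07 kg.
- probe_tip (a point): end of the probe's steel tip, 38 mm below its flange
- stand: brown wooden block fixed to the bench, 70 x 70 x 50 mm high, with a hole of 14 mm diameter (3 mm chamfer), 45 mm deep, in the middle of its top. Origin: centre of its underside. The flange of the seated probe rests on the block's top, 50 mm above the bench.
- jar: small white jar with red lid, 48 mm diameter, 50 mm high, origin at the centre of its underside; leave alone
- bowl: dark blue bowl, 100 mm diameter, 40 mm high, origin at the centre of its underside; leave alone
- spare_cast: loose pink dental cast, 60 x 56 x 25 mm, on the bench, origin at the centre of its underside; leave alone
- button_top (a point): centre of the red button's top face (13.6 mm diameter), at x = 0, y = +50 mm in the station's frame. Released it is 107 mm above the bench, 7 mm below the rim of the collar's round hole (16 mm diameter, 3 mm chamfer; rim at 114 mm): too narrow for the fingers

How it is judged:
By the outcome, as a careful person would: the job done as asked, in the order asked, and still so for the second after the job is handed in, with the robot touching nothing.
It also fails if it takes over 72 s, if anything falls off the work surface, if the arm or the gripper's body presses on something with over 40 N, if the wrist force passes 120 N, or if a joint passes its speed limit or range.

## Working session

There is one attempt and no reset: what is moved stays moved. The work goes in short steps, Python scripts to look and compute and a tool call to move; the robot and the scene stay as the last step left them, time stands still between calls to the robot, and variables do not carry over. Pictures are saved under pics/ and viewed, at most 10 in all, crops included, and the job is handed in when it is done.

Besides the shell and the picture viewer there is one more tool, called as name(argument=value, ...), one argument or row to a line, values as JSON. play_rows: Moves the arm, as the interface text tells. Its arguments: {"type":"object","properties":{"rows":{"type":"array","items":{"type":"object","properties":{"delta_pos":{"type":"array","items":{"type":"number"}},"rot":{"type":"array","items":{"type":"number"}},"gripper":{"type":"number"}}}},"force":{"type":"number"}},"required":["rows"]}

```bash
ls; mkdir -p pics; python3 - <<'E'
from rig import bot
import cv2
for n in("top","side"):
    im=bot.grab_frame(n); cv2.imwrite(f"pics/{n}0.png",im[:,:,::-1])
    c=bot.calibration(n); print(n,c)
print(bot.calibration("wrist")); print(bot.state(), bot.pinch_z)
E
```

```text
pics
top {'camera_matrix': array([[431.38277906,   0.        , 317.74474137],
       [  0.        , 431.38277906, 194.71229257],
       [  0.        ,   0.        ,   1.        ]]), 'dist_coeffs': array([-0.05182677,  0.        ,  0.        ,  0.        ,  0.        ]), 'view': array([[-0.00596243, -0.99997768, -0.00301576, -0.01838579],
       [-0.99640024,  0.00619608, -0.08454685,  0.58918222],
       [ 0.08456364,  0.0025008 , -0.99641494,  1.17956834],
       [ 0.        ,  0.        ,  0.        ,  1.        ]])}
side {'camera_matrix': array([[396.50264993,   0.        , 315.61694021],
       [  0.        , 396.50264993, 200.2331968 ],
       [  0.        ,   0.        ,   1.        ]]), 'dist_coeffs': array([-0.09518699,  0.        ,  0.        ,  0.        ,  0.        ]), 'view': array([[ 0.70730318, -0.70682272,  0.01112913, -0.41421677],
       [-0.4200239 , -0.43286824, -0.7976246 ,  0.32691924],
       [ 0.56859664,  0.55948791, -0.60305152,  0.75277246],
       [ 0.        ,  0.        ,  0.        ,  1.        ]])}
{'camera_matrix': array([[358.66246613,   0.        , 
[... 589 characters left out ...]
[ 1.13009007e+00,  2.64658741e-01,  1.60523784e+00, -5.65568902e-05,
        1.27369985e+00, -3.69057224e-02]), 'qd': array([-1.89816513e-04, -1.35408388e-03, -2.30954988e-03,  4.31002346e-05,
       -1.61171432e-03, -2.38583469e-04]), 'joint_torque': array([-2.76250448e-04, -5.03618789e+01, -3.58073866e+01,  7.30741443e-02,
        2.33817013e-02, -2.35420089e-05]), 'eef_pos': array([0.26496544, 0.62011997, 0.23752514]), 'ee_rot': array([ 2.00523124e-01,  9.79688457e-01, -9.79848411e-04, -2.10724826e-04]), 'wrist_force': array([-0.14935576, -0.1678981 , -0.75079341]), 'wrist_torque': array([-0.02433049, -0.02596577, -0.00178205]), 'gripper_force': 0.0, 'opening': 1.0018677878999451} -0.0187
```

View pics/top0.png

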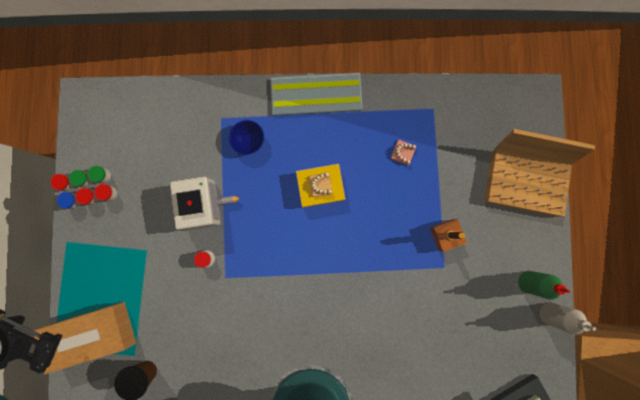

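View pics/side0.png

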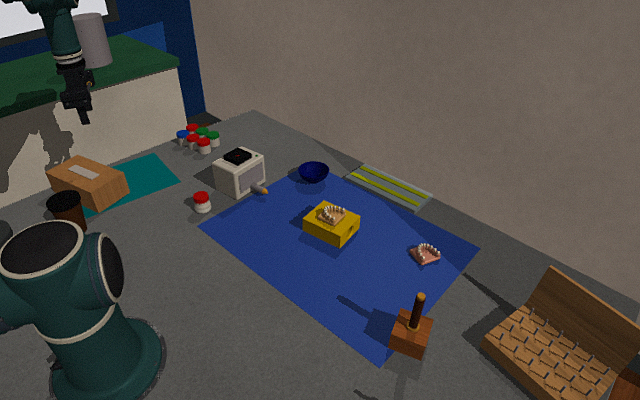

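The top view shows the station at about (193,203) with its pin pointing right (world -y) to (238,199). The carrier is at (321,186), the stand and probe at (450,236), the jar at (204,259), the bowl at (246,138) and the spare cast at (403,152). The side view agrees.

```bash
cat > h.py <<'E'
import numpy as np,cv2
from rig import bot
from scipy.spatial.transform import Rotation as R
def ray(n,uv,st=None):
    c=bot.calibration(n); uv=np.asarray(uv,float).reshape(-1,1,2)
    p=cv2.undistortPoints(uv,c["camera_matrix"],c["dist_coeffs"]).reshape(-1,2)
    d=np.c_[p,np.ones(len(p))]
    if n=="wrist":
        T=np.eye(4);T[:3,:3]=R.from_quat(st["ee_rot"]).as_matrix();T[:3,3]=st["eef_pos"]; T=T@c["hand_eye"]
    else: T=np.linalg.inv(c["view"])
    return T[:3,3],d@T[:3,:3].T
def onz(n,uv,z,st=None):
    o,d=ray(n,uv,st); return o+d*((z-o[2])/d[:,2])[:,None]
def hsv(im): return cv2.cvtColor(im,cv2.COLOR_RGB2HSV)
def cont(m,amin=15):
    cs,_=cv2.findContours(m.astype(np.uint8),cv2.RETR_EXTERNAL,cv2.CHAIN_APPROX_NONE)
    return sorted([c for c in cs if cv2.contourArea(c)>amin],key=cv2.contourArea,reverse=True)
E
python3 - <<'E'
from h import *
np.set_printoptions(precision=4,suppress=True)
im=cv2.imread("pics/top0.png")[:,:,::-1]; H=hsv(np.ascontiguousarray(im)); h,s,v=[H[...,i].astype(int) for i in range(3)]
def box(m,z,name,roi):
    M=np.zeros_like(m);a,b,c,d=roi;M[b:d,a:c]=m[b:d,a:c]
    for c in cont(M)[:2]:
        hull=cv2.convexHull(c); b=cv2.boxPoints(cv2.minAreaRect(hull)); P=onz("top",b,z)
        print(name,cv2.contourArea(c),b.round(1).tolist(),"\n",P,"mean",P.mean(0),"sides",np.linalg.norm(P-np.roll(P,-1,0),axis=1),"ang",np.degrees(np.arctan2(*(np.roll(P,-1,0)-P)[:2,[1,0]].T)))
print("carrier v", [tuple(H[y,x]) for x,y in((303,175),(338,175),(338,198),(303,200),(322,209))])
box((h>18)&(h<35)&(s>150)&(v>120),.044,"carrier",(280,150,360,220))
print("station",[tuple(H[y,x]) for x,y in((178,190),(210,200),(213,215),(178,225))])
box((s<70)&(v>130),.1,"station",(160,165,220,240))
box((v<45),.114,"collar",(170,180,210,222))
box(((h<6)|(h>174))&(s>150)&(v>80),.107,"button",(170,180,210,222))
print("pin",[tuple(H[y,x]) for x,y in((222,200),(228,200),(234,199),(238,199))])
print("stand",[tuple(H[y,x]) for x,y in((440,226),(440,245),(456,224),(450,236),(462,236))])
box((h>3)&(h<18)&(s>110)&(v>60),.05,"stand",(425,210,475,258))
box(((h<6)|(h>174))&(s>150)&(v>80),.05,"jar",(190,245,220,272))
big=np.vstack([cv2.resize(im[140:260,160:280],(480,480),interpolation=cv2.INTER_CUBIC)])
big=np.hstack([cv2.resize(im[160:250,160:250],(400,400),interpolation=cv2.INTER_CUBIC),cv2.resize(im[200:270,415:485],(400,400),interpolation=cv2.INTER_CUBIC)])
cv2.imwrite("pics/c1.png",big[:,:,::-1])
E
```

```text
carrier v [(np.uint8(24), np.uint8(255), np.uint8(207)), (np.uint8(24), np.uint8(255), np.uint8(208)), (np.uint8(24), np.uint8(255), np.uint8(210)), (np.uint8(24), np.uint8(255), np.uint8(211)), (np.uint8(112), np.uint8(165), np.uint8(139))]
carrier 1476.5 [[295.70001220703125, 171.1999969482422], [338.20001220703125, 163.6999969482422], [344.3999938964844, 199.1999969482422], [301.8999938964844, 206.6999969482422]] 
 [[ 0.6529  0.0385  0.044 ]
 [ 0.6731 -0.0791  0.044 ]
 [ 0.5746 -0.0953  0.044 ]
 [ 0.5547  0.0215  0.044 ]] mean [ 0.6138 -0.0286  0.044 ] sides [0.1193 0.0998 0.1184 0.0997] ang [ -80.2667 -170.6607]
station [(np.uint8(19), np.uint8(42), np.uint8(198)), (np.uint8(19), np.uint8(41), np.uint8(155)), (np.uint8(12), np.uint8(33), np.uint8(133)), (np.uint8(21), np.uint8(44), np.uint8(193))]
station 1147.5 [[169.3000030517578, 180.10000610351562], [213.3000030517578, 174.60000610351562], [219.5, 223.8000030517578], [175.39999389648438, 229.3000030517578]] 
 [[0.6239 0.3703 0.1   ]
 [0.6377 0.253  0.1   ]
 [0.508  0.235  0.1   ]
 [0.4941 0.351  0.1   ]] mean [0.5659 0.3023 0
[... 1039 characters left out ...]
nt8(80), np.uint8(35)), (np.uint8(19), np.uint8(211), np.uint8(185))]
stand 673.5 [[430.1000061035156, 227.5], [456.8999938964844, 217.1999969482422], [466.6000061035156, 242.60000610351562], [439.8999938964844, 252.89999389648438]] 
 [[ 0.4954 -0.3277  0.05  ]
 [ 0.5228 -0.402   0.05  ]
 [ 0.4535 -0.4268  0.05  ]
 [ 0.4264 -0.3526  0.05  ]] mean [ 0.4745 -0.3773  0.05  ] sides [0.0793 0.0736 0.079  0.0734] ang [ -69.7501 -160.3428]
jar 182.5 [[194.0, 252.0], [209.0, 252.0], [209.0, 267.0], [194.0, 267.0]] 
 [[0.4327 0.3154 0.05  ]
 [0.4326 0.2743 0.05  ]
 [0.3921 0.2739 0.05  ]
 [0.3922 0.3149 0.05  ]] mean [0.4124 0.2946 0.05  ] sides [0.0411 0.0404 0.041  0.0405] ang [ -90.1191 -179.3458]
```

View pics/c1.png

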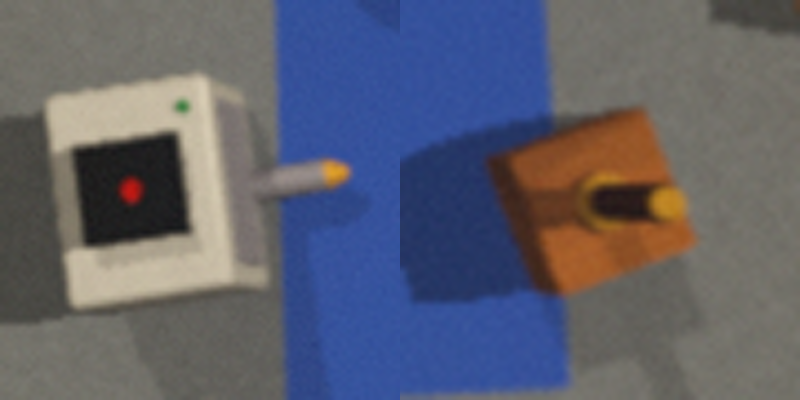

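The crops show the button at about (189.5,202.7) in the full image and the pin tip at (238.8,198.7). The probe's flange sits on the stand at about (450.5,235). The carrier is nearly on the pin's axis already. I'll go above for a closer wrist view covering the pin and the carrier.

play_rows(
  rows=[
    {"delta_pos": [-0.47,-0.288,-0.062],"rot": [0,0,59],"gripper": 0.06},
    {"delta_pos": [-0.47,-0.288,-0.062],"rot": [0,0,59],"gripper": 0.06},
    {"delta_pos": [-0.47,-0.288,-0.062],"rot": [0,0,59],"gripper": 0.06},
    {"delta_pos": [-0.47,-0.288,-0.062],"rot": [0,0,59],"gripper": 0.06},
    {"delta_pos": [-0.47,-0.288,-0.062],"rot": [0,0,59],"gripper": 0.06},
    {"delta_pos": [-0.47,-0.288,-0.062],"rot": [0,0,59],"gripper": 0.06},
    {"delta_pos": [-0.47,-0.288,-0.062],"rot": [0,0,59],"gripper": 0.06},
    {"delta_pos": [-0.47,-0.288,-0.062],"rot": [0,0,59],"gripper": 0.06},
    {"delta_pos": [-0.47,-0.288,-0.062],"rot": [0,0,59],"gripper": 0.06},
    {"delta_pos": [-0.47,-0.288,-0.062],"rot": [0,0,59],"gripper": 0.06},
  ],
)

```text
time_s: 1.35
eef_pos: [0.5861, 0.1679, 0.3006]
ee_rot: [0.659, 0.752, -0.0, 0.0]
wrist_force: [0.6, 0.5, 0.6]
opening: 0.678
gripper_force: 0.0
```

```bash
cat > wv.py <<'E'
from h import *
np.set_printoptions(precision=4,suppress=True)
def ang(P): d=np.roll(P,-1,0)-P; return np.degrees(np.arctan2(d[:,1],d[:,0]))
def snap(name):
    st=bot.state(); im=np.ascontiguousarray(bot.grab_frame("wrist")); cv2.imwrite(f"pics/{name}.png",im[:,:,::-1]); return st,im,hsv(im).astype(int)
def rect(m,z,st,name,k=1,amin=60,cam="wrist"):
    for c in cont(m,amin)[:k]:
        b=cv2.boxPoints(cv2.minAreaRect(cv2.convexHull(c))); P=onz(cam,b,z,st)
        print(name,b.round(0).tolist(),"mean",P.mean(0),"sides",np.linalg.norm(P-np.roll(P,-1,0),axis=1),"ang",ang(P))
E
python3 - <<'E'
from wv import *
st,im,H=snap("w1"); h,s,v=H[...,0],H[...,1],H[...,2]
rect((h>18)&(h<35)&(s>150)&(v>170),.044,st,"carrier")
rect(((h<6)|(h>174))&(s>150)&(v>80),.107,st,"red",3)
rect((v<45),.114,st,"black",3)
E
```

```text
carrier [[280.0, 263.0], [358.0, 263.0], [358.0, 322.0], [280.0, 322.0]] mean [ 0.6102 -0.0114  0.044 ] sides [0.0981 0.0885 0.1043 0.0885] ang [   7.5343  -80.4045 -172.4725   95.5289]
red [[146.0, 0.0], [190.0, 0.0], [190.0, 36.0], [146.0, 36.0]] mean [0.4379 0.284  0.107 ] sides [0.0385 0.0291 0.0394 0.0293] ang [   6.4489  -87.7866 -173.3554   90.4003]
red [[308.0, 0.0], [323.0, 0.0], [323.0, 9.0], [308.0, 9.0]] mean [0.5644 0.3106 0.107 ] sides [0.0128 0.0071 0.0129 0.0071] ang [   7.5322  -82.277  -172.4674   97.1098]
black [[0.0, 399.0], [0.0, 245.0], [253.0, 245.0], [253.0, 399.0]] mean [ 0.3898 -0.0448  0.114 ] sides [0.2266 0.2707 0.2062 0.3257] ang [  80.2342    7.952   -85.9544 -170.2821]
black [[384.0, 398.0], [385.0, 245.0], [640.0, 246.0], [639.0, 399.0]] mean [0.8326 0.0138 0.114 ] sides [0.2042 0.2736 0.2254 0.3289] ang [ 100.7826    6.7544  -65.2782 -175.1041]
black [[281.0, 0.0], [349.0, 0.0], [349.0, 37.0], [281.0, 37.0]] mean [0.5656 0.2983 0.114 ] sides [0.0571 0.0291 0.0585 0.0291] ang [   7.5285  -81.1943 -172.469    95.9814]
```

View pics/w1.png

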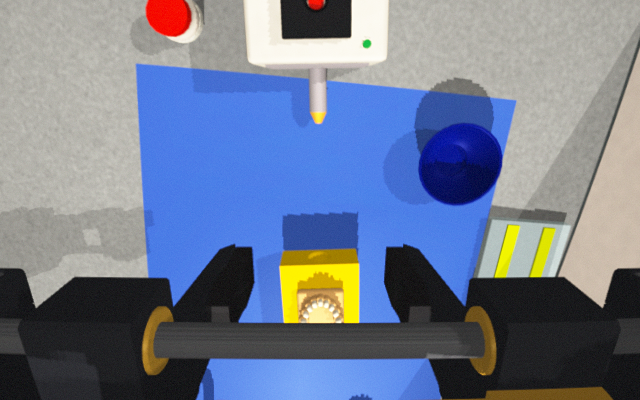

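The wrist view shows the pin tip at (318,123) and the collar and button at the top edge. The carrier's front edge runs about (280,263) to (358,263) and the bowl is at (460,163). The carrier's rear is hidden by the gripper bar. Next I'll fit edge lines for the pin axis and the carrier's sides.

```bash
python3 - <<'E'
from wv import *
im=np.ascontiguousarray(cv2.imread("pics/w1.png")[:,:,::-1]); H=hsv(im).astype(int); h,s,v=H[...,0],H[...,1],H[...,2]
st=bot.state()
print("col320 front", [tuple(H[y,300]) for y in range(244,272,3)])
m=(h>15)&(h<35)&(s>120)&(v>90)
def line(pts,z,nm):
    P=onz("wrist",pts,z,st)[:,:2]
    f=cv2.fitLine(P.astype(np.float32),cv2.DIST_HUBER,0,.001,.001).ravel(); a=np.degrees(np.arctan2(f[1],f[0])); print(nm,"pt",f[2:],"ang",a); return f
# carrier top face left/right edges, rows 268..315
L=[];Rr=[]
for y in range(268,318,2):
    x=np.where(m[y,265:375])[0]+265; L.append((x[0]-.5,y));Rr.append((x[-1]+.5,y))
fl=line(L,.044,"L");fr=line(Rr,.044,"R")
# front edge: brightness step
F=[]
for x in range(286,354,3):
    col=v[244:280,x].astype(float); g=np.diff(col); ys=np.where(m[244:280,x])[0]; F.append((x,244+ys[0]-.5))
    
B=[(x,245+np.argmax(np.abs(np.diff(v[252:275,x])))+7.5) for x in range(286,354,3)]
line(F,.0,"front lowest"); line(B,.044,"front top")
# pin
g=(s<70)&(v>60)
C=[];E=[]
for y in range(74,110,2):
    x=np.where(s[y,300:340]<90)[0]+300; C.append(((x[0]+x[-1])/2,y)); E.append(x[-1]-x[0]+1)
print(E[:18:4]); line(C,.027,"pin")
ym=(h>12)&(h<35)&(s>120); ys,xs=np.where(ym[100:135,300:340]); print("tip px",xs.mean()+300,ys.max()+100, onz("wrist",[[xs[ys>=ys.max()-2].mean()+300,ys.max()+100.5]],.022,st))
w=(s<60)&(v>215)
T=[(x,np.where(w[40:90,x])[0].max()+40.5) for x in list(range(258,305,3))+list(range(332,378,3))]
line(T,.1,"station front top"); print([tuple(H[y,280]) for y in range(55,75,2)])
E
```

```text
col320 front [(np.int64(112), np.int64(176), np.int64(154)), (np.int64(111), np.int64(175), np.int64(159)), (np.int64(19), np.int64(66), np.int64(123)), (np.int64(24), np.int64(255), np.int64(159)), (np.int64(23), np.int64(255), np.int64(160)), (np.int64(24), np.int64(255), np.int64(160)), (np.int64(23), np.int64(255), np.int64(159)), (np.int64(25), np.int64(255), np.int64(238)), (np.int64(29), np.int64(255), np.int64(254)), (np.int64(29), np.int64(255), np.int64(254))]
L pt [ 0.5603 -0.0136] ang -79.97321
R pt [ 0.6597 -0.0032] ang -80.28655
front lowest pt [0.6033 0.0319] ang 9.824318
front top pt [0.6042 0.0337] ang 9.208485
[np.int64(40), np.int64(17), np.int64(18), np.int64(18), np.int64(17)]
pin pt [0.574 0.241] ang -84.223694
tip px 317.77777777777777 122 [[0.5787 0.2044 0.022 ]]
station front top pt [0.5614 0.2641] ang 8.686161
[(np.int64(23), np.int64(13), np.int64(250)), (np.int64(23), np.int64(12), np.int64(252)), (np.int64(21), np.int64(10), np.int64(253)), (np.int64(25), np.int64(11), np.int64(252)), (np.int64(21), np.int64(25), np.int64(237)), (np.int64(3), np.int64(15), np.int64(199)), (np.int64(3), np.int64(16), np.int64(192)), (np.int64(14), np.int64(16), np.int64(172)), (np.int64(14), np.int64(17), np.int64(162)), (np.int64(36), np.int64(16), np.int64(157))]
```

play_rows(
  rows=[
    {"delta_pos": [-0.304,0.006,0.15],"rot": [0,0,-2.3],"gripper": 0.056},
    {"delta_pos": [-0.304,0.006,0.15],"rot": [0,0,-2.3],"gripper": 0.056},
    {"delta_pos": [-0.304,0.006,0.15],"rot": [0,0,-2.3],"gripper": 0.056},
    {"delta_pos": [-0.304,0.006,0.15],"rot": [0,0,-2.3],"gripper": 0.056},
    {"delta_pos": [-0.304,0.006,0.15],"rot": [0,0,-2.3],"gripper": 0.056},
    {"delta_pos": [-0.304,0.006,0.15],"rot": [0,0,-2.3],"gripper": 0.056},
    {"delta_pos": [-0.304,0.006,0.15],"rot": [0,0,-2.3],"gripper": 0.056},
    {"delta_pos": [-0.304,0.006,0.15],"rot": [0,0,-2.3],"gripper": 0.056},
  ],
)

```text
time_s: 2.4
eef_pos: [0.6323, -0.1272, 0.1516]
ee_rot: [0.641, 0.767, 0.001, 0.0]
wrist_force: [-0.0, -0.4, 0.3]
opening: 0.634
gripper_force: 0.0
```

```bash
python3 - <<'E'
from wv import *
s=bot.state(); print(s["eef_pos"],R.from_quat(s["ee_rot"]).as_matrix(),s["q"],s["time_s"])
E
```

```text
[ 0.6323 -0.1272  0.1516] [[-0.1778  0.9841  0.0009]
 [ 0.9841  0.1778  0.0007]
 [ 0.0005  0.001  -1.    ]] [-0.2376  0.2723  1.7594  0.001   1.1091 -0.4168] 2.4
```

play_rows(
  rows=[
    {"delta_pos": [0,-0.001,0.06],"rot": [0,0,0.4],"gripper": 0.056},
    {"delta_pos": [0,-0.001,0.11],"rot": [0,0,0.4],"gripper": 0.056},
    {"delta_pos": [0,-0.001,0.136],"rot": [0,0,0.4],"gripper": 0.056},
    {"delta_pos": [0,-0.001,0.136],"rot": [0,0,0.4],"gripper": 0.056},
    {"delta_pos": [0,-0.001,0.136],"rot": [0,0,0.4],"gripper": 0.056},
    {"delta_pos": [0.01,-0.001,0.136],"rot": [0,0,0.4],"gripper": 0.056},
    {"delta_pos": [0.02,-0.001,0.136],"rot": [0,0,0.4],"gripper": 0.056},
    {"delta_pos": [0.026,-0.001,0.136],"rot": [0,0,0.4],"gripper": 0.056},
    {"delta_pos": [0.026,-0.001,0.136],"rot": [0,0,0.4],"gripper": 0.056},
    {"delta_pos": [0.026,-0.001,0.136],"rot": [0,0,0.4],"gripper": 0.056},
  ],
)

```text
time_s: 3.65
eef_pos: [0.6262, -0.1037, 0.0147]
ee_rot: [0.644, 0.765, -0.0, 0.0]
wrist_force: [0.0, 0.0, -0.4]
opening: 0.633
gripper_force: 0.0
```

```bash
cat > st.py <<'E'
from wv import *
s=bot.state();M=R.from_quat(s["ee_rot"]).as_matrix(); print(s["eef_pos"],"yaw",np.degrees(np.arctan2(M[1,1],M[0,1])),"tilt",M[2,:2],"F",s["wrist_force"],"op",s["opening"]*.0881,s["gripper_force"],"t",s["time_s"])
E
python3 st.py; python3 - <<'E'
from wv import *
st,im,H=snap("w2")
E
```

```text
[ 0.6262 -0.1037  0.0147] yaw 9.772814165256893 tilt [-0.0001  0.    ] F [ 0.0124  0.034  -0.3791] op 0.05579484367987841 0.0 t 3.65
```

View pics/w2.png

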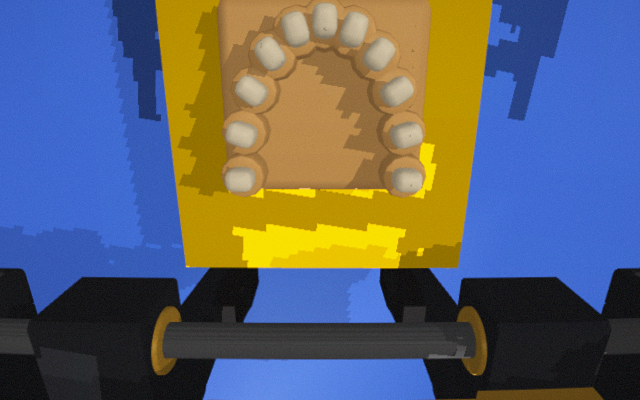

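Close view: the carrier's rear edge is square to the tool, with corners at about (187,267) and (461,267) and the fingers just behind it. I'll compute its pose from these and plan the push.

```bash
cat > car.py <<'E'
from wv import *
def carrier(H,st):
    h,s,v=H[...,0],H[...,1],H[...,2]; m=(h>15)&(h<35)&(s>200)&(v>90)
    L=[];Rr=[]
    for y in range(60,250,5):
        x=np.where(m[y,100:540])[0]+100; L.append((x[0]-.5,y));Rr.append((x[-1]+.5,y))
    B=[(x,np.where(m[200:290,x])[0].max()+200.5) for x in list(range(262,380,4))]
    f=[cv2.fitLine(onz("wrist",p,.044,st)[:,:2].astype(np.float32),cv2.DIST_HUBER,0,.001,.001).ravel() for p in (L,Rr,B)]
    ang=[np.degrees(np.arctan2(a[1],a[0])) for a in f]
    def X(a,b):
        t=np.linalg.solve(np.c_[a[:2],-b[:2]],b[2:]-a[2:]); return a[2:]+t[0]*a[:2]
    A,Bc=X(f[0],f[2]),X(f[1],f[2]); yaw=((ang[0]%180)+(ang[1]%180))/2-90; rear=(A+Bc)/2
    d=np.array([-np.sin(np.radians(yaw)),np.cos(np.radians(yaw))])
    print("ang",ang,"yaw",yaw,"width",np.linalg.norm(A-Bc),"rear",rear,"origin",rear+.06*d,"front",rear+.12*d,"tcp gap",(rear-st["eef_pos"][:2])@d)
if __name__=="__main__":
    import sys
    if len(sys.argv)>1: st=bot.state();H=hsv(np.ascontiguousarray(cv2.imread(sys.argv[1])[:,:,::-1])).astype(int)
    else: st,_,H=snap("car_last")
    carrier(H,st)
E
python3 car.py pics/w2.png
```

```text
ang [np.float32(-80.44879), np.float32(-80.44224), np.float32(9.05295)] yaw 9.554489 width 0.10007557 rear [ 0.6248 -0.0887] origin [ 0.6148 -0.0296] front [0.6048 0.0296] tcp gap 0.015162663678409896
```

play_rows(
  rows=[
    {"delta_pos": [0.005,0,0],"rot": [0,0,0],"gripper": 0.056},
    {"delta_pos": [0.01,0,0],"rot": [0,0,0.1],"gripper": 0.056},
    {"delta_pos": [0.02,0,0],"rot": [0,0,0.3],"gripper": 0.056},
    {"delta_pos": [0.033,0,0],"rot": [0,0,0.4],"gripper": 0.056},
    {"delta_pos": [0.046,0,0],"rot": [0,0,0.5],"gripper": 0.056},
    {"delta_pos": [0.059,0,0],"rot": [0,0,0.7],"gripper": 0.056},
    {"delta_pos": [0.072,0,0],"rot": [0,0,0.8],"gripper": 0.056},
    {"delta_pos": [0.085,0,0],"rot": [0,0,0.9],"gripper": 0.056},
    {"delta_pos": [0.095,0,0],"rot": [0,0,1.0],"gripper": 0.056},
    {"delta_pos": [0.1,0,0],"rot": [0,0,1.1],"gripper": 0.056},
  ],
)

```text
time_s: 4.95
eef_pos: [0.6091, -0.0044, 0.0147]
ee_rot: [0.651, 0.759, -0.0, -0.0]
wrist_force: [0.2, -3.0, -1.3]
opening: 0.634
gripper_force: 1.4
```

```bash
python3 st.py;python3 car.py; python3 - <<'E'
from wv import *
# pin tip + carrier in top view
im=np.ascontiguousarray(bot.grab_frame("top")); cv2.imwrite("pics/top1.png",im[:,:,::-1])
sd=bot.grab_frame("side"); cv2.imwrite("pics/side1.png",sd[:,:,::-1])
H=hsv(im).astype(int);h,s,v=H[...,0],H[...,1],H[...,2]
m=((h>12)&(h<35)&(s>110)&(v>120)); M=np.zeros_like(m); M[185:215,225:245]=m[185:215,225:245]
c=cont(M,2)[0].reshape(-1,2); tip=c[c[:,0]>=c[:,0].max()-1].mean(0)+[.5,0]; print("tip px",tip,onz("top",[tip],.022)); print(cont(M,2)[0].reshape(-1,2).tolist())
cv2.imwrite("pics/c2.png",np.hstack([cv2.resize(im[150:250,160:310],(480,320),interpolation=cv2.INTER_CUBIC),cv2.resize(sd[160:250,230:350],(320,320),interpolation=cv2.INTER_CUBIC)])[:,:,::-1])
E
```

```text
[ 0.6091 -0.0044  0.0147] yaw 8.695239204843638 tilt [-0.0001 -0.0001] F [ 0.2129 -2.9749 -1.2541] op 0.05587850168215205 1.3836977630853653 t 4.95
ang [np.float32(-81.24605), np.float32(-81.39494), np.float32(8.673325)] yaw 8.679504 width 0.099976994 rear [0.6085 0.0064] origin [0.5994 0.0657] front [0.5904 0.125 ] tcp gap 0.010769263658576072Traceback (most recent call last):
  File "<stdin>", line 7, in <module>
IndexError: list index out of range
```

```bash
python3 - <<'E'
import cv2,numpy as np
im=cv2.imread("pics/top1.png");sd=cv2.imread("pics/side1.png")
cv2.imwrite("pics/c2.png",np.hstack([cv2.resize(im[150:250,160:310],(480,320),interpolation=cv2.INTER_CUBIC),cv2.resize(sd[150:250,220:320],(320,320),interpolation=cv2.INTER_CUBIC)]))
E
```

```text
(no output)
```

View pics/c2.png

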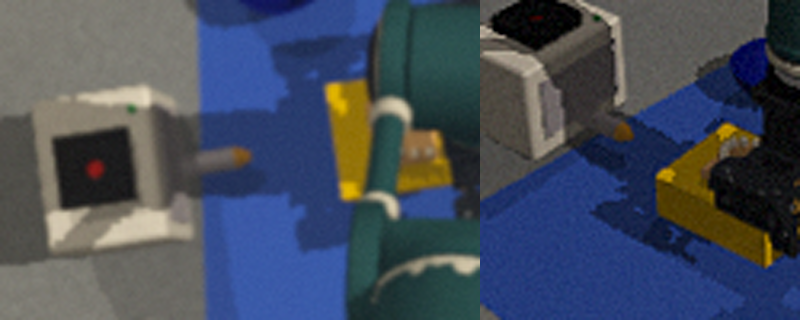

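The crop shows the pin tip at (248,156), which is (237.7,198.8) in the full image. The carrier's front top edge runs (327,83)–(343,200) in the crop, squarely facing the pin. I'll check alignment within this one camera.

```bash
python3 - <<'E'
from wv import *
f=lambda x,y:[160+x*150/480,150+y*100/320]
tip=onz("top",[f(250,156)],.022)[0]; b=onz("top",[f(95,168)],.107)[0]; F=onz("top",[f(327,83),f(343,200)],.044)
print("tip",tip,"btn",b,"front",F,F.mean(0),np.linalg.norm(F[0]-F[1])); d=(b-tip)[:2]; L=np.linalg.norm(d);d/=L
print("len(113)",L,"yaw",np.degrees(np.arctan2(-d[0],d[1])),"lateral of front mid",np.cross(d,(F.mean(0)-tip)[:2]))
E
```

```text
tip [0.5793 0.2013 0.022 ] btn [0.5638 0.3124 0.107 ] front [[0.6404 0.1311 0.044 ]
 [0.5394 0.1169 0.044 ]] [0.5899 0.124  0.044 ] 0.10206268315675818
len(113) 0.11216878468958677 yaw 7.981060535778636 lateral of front mid 0.0002751773951588706<stdin>:5: DeprecationWarning: Arrays of 2-dimensional vectors are deprecated. Use arrays of 3-dimensional vectors instead. (deprecated in NumPy 2.0)
```

play_rows(
  rows=[
    {"delta_pos": [0.012,0,0],"rot": [0,0,0.1],"gripper": 0.056},
    {"delta_pos": [0.025,0,0],"rot": [0,0,0.3],"gripper": 0.056},
    {"delta_pos": [0.038,0,0],"rot": [0,0,0.4],"gripper": 0.056},
    {"delta_pos": [0.051,0,0],"rot": [0,0,0.5],"gripper": 0.056},
    {"delta_pos": [0.064,0,0],"rot": [0,0,0.6],"gripper": 0.056},
    {"delta_pos": [0.077,0,0],"rot": [0,0,0.7],"gripper": 0.056},
    {"delta_pos": [0.09,0,0],"rot": [0,0,0.7],"gripper": 0.056},
    {"delta_pos": [0.103,0,0],"rot": [0,0,0.7],"gripper": 0.056},
    {"delta_pos": [0.116,0,0],"rot": [0,0,0.7],"gripper": 0.056},
    {"delta_pos": [0.125,0,0],"rot": [0,0,0.7],"gripper": 0.056},
  ],
)

```text
time_s: 6.35
eef_pos: [0.5903, 0.1193, 0.0148]
ee_rot: [0.656, 0.755, -0.0, 0.0]
wrist_force: [1.4, -3.4, 1.0]
opening: 0.636
gripper_force: 1.9
```

```bash
python3 st.py;python3 car.py
```

```text
[0.5903 0.1193 0.0148] yaw 7.990348744674231 tilt [-0.0001  0.    ] F [ 1.4088 -3.3844  0.981 ] op 0.056004052735016296 1.858412716537714 t 6.35
ang [np.float32(-81.92123), np.float32(-82.13903), np.float32(7.9623294)] yaw 7.9698715 width 0.09987985 rear [0.5897 0.1301] origin [0.5814 0.1895] front [0.573  0.2489] tcp gap 0.01075016279138836
```

play_rows(
  rows=[
    {"delta_pos": [0.004,0,0],"rot": [0,0,0],"gripper": 0.056},
    {"delta_pos": [0.008,0,0],"rot": [0,0,0],"gripper": 0.056},
    {"delta_pos": [0.011,0,0],"rot": [0,0,0],"gripper": 0.056},
    {"delta_pos": [0.013,0,0],"rot": [0,0,0],"gripper": 0.056},
    {"delta_pos": [0.0135,0,0],"rot": [0,0,0],"gripper": 0.056},
    {"delta_pos": [0.0135,0,0],"rot": [0,0,0],"gripper": 0.056},
  ],
)

```text
time_s: 7.15
eef_pos: [0.5886, 0.1318, 0.0147]
ee_rot: [0.656, 0.754, 0.0, -0.0]
wrist_force: [1.3, -3.4, 0.8]
opening: 0.634
gripper_force: 1.6
```

play_rows(
  rows=[
    {"delta_pos": [0.001,0,0],"rot": [0,0,0],"gripper": 0.056},
    {"delta_pos": [0.001,0,0],"rot": [0,0,0],"gripper": 0.056},
  ],
)

```text
time_s: 7.4
eef_pos: [0.5884, 0.1328, 0.0147]
ee_rot: [0.656, 0.754, -0.0, -0.0]
wrist_force: [0.5, -3.7, 1.0]
opening: 0.634
gripper_force: 1.8
```

play_rows(
  rows=[
    {"delta_pos": [0.001,0,0],"rot": [0,0,0],"gripper": 0.056},
    {"delta_pos": [0.001,0,0],"rot": [0,0,0],"gripper": 0.056},
  ],
)

```text
time_s: 7.65
eef_pos: [0.5884, 0.1335, 0.0147]
ee_rot: [0.656, 0.755, -0.0, 0.0]
wrist_force: [1.9, -5.0, 2.2]
opening: 0.633
gripper_force: 2.5
```

play_rows(
  rows=[
    {"delta_pos": [0.001,0,0],"rot": [0,0,0],"gripper": 0.056},
    {"delta_pos": [0.001,0,0],"rot": [0,0,0],"gripper": 0.056},
  ],
)

```text
time_s: 7.9
eef_pos: [0.5886, 0.1336, 0.0148]
ee_rot: [0.656, 0.755, -0.001, 0.001]
wrist_force: [1.8, -8.4, 0.2]
opening: 0.631
gripper_force: 4.2
```

play_rows(
  rows=[
    {"delta_pos": [0.001,0,0],"rot": [0,0,0],"gripper": 0.056},
    {"delta_pos": [0.001,0,0],"rot": [0,0,0],"gripper": 0.056},
  ],
)

```text
time_s: 8.15
eef_pos: [0.5887, 0.1337, 0.0148]
ee_rot: [0.656, 0.755, -0.001, 0.001]
wrist_force: [3.3, -11.3, 0.6]
opening: 0.634
gripper_force: 5.8
```

play_rows(
  rows=[
    {"delta_pos": [0.002,0,0],"rot": [0,0,0],"gripper": 0.056},
    {"delta_pos": [0.003,0,0],"rot": [0,0,0],"gripper": 0.056},
    {"delta_pos": [0.003,0,0],"rot": [0,0,0],"gripper": 0.056},
  ],
)

```text
time_s: 8.52
eef_pos: [0.5892, 0.134, 0.0149]
ee_rot: [0.655, 0.756, -0.002, 0.003]
wrist_force: [5.6, -21.3, 1.2]
opening: 0.637
gripper_force: 10.9
```

```bash
python3 st.py;python3 car.py; python3 - <<'E'
from wv import *
im=bot.grab_frame("top");sd=bot.grab_frame("side")
cv2.imwrite("pics/c3.png",np.hstack([cv2.resize(im[150:250,160:260],(400,400),interpolation=cv2.INTER_CUBIC),cv2.resize(sd[140:230,215:305],(400,400),interpolation=cv2.INTER_CUBIC)])[:,:,::-1])
E
```

```text
[0.5892 0.134  0.0149] yaw 8.210383453231737 tilt [-0.0076  0.0014] F [  5.6156 -21.2671   1.2287] op 0.05609041111922485 10.859728585928679 t 8.525
ang [np.float32(-81.559395), np.float32(-81.679436), np.float32(8.13543)] yaw 8.380585 width 0.09999587 rear [0.5886 0.145 ] origin [0.5798 0.2043] front [0.5711 0.2637] tcp gap 0.01095360733003851
```

View pics/c3.png

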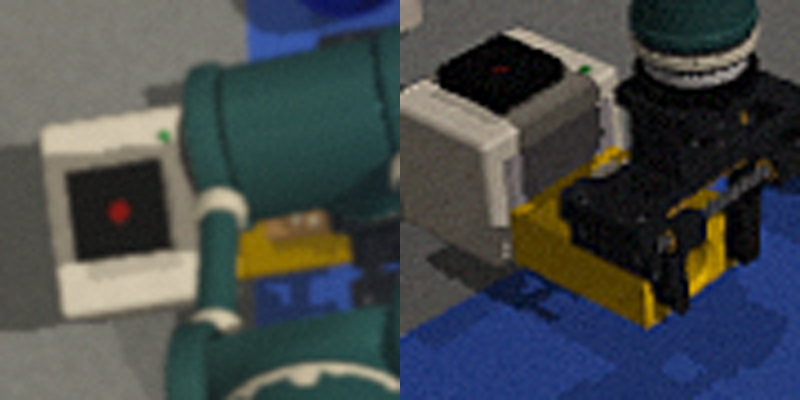

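The side crop shows the carrier's front flush against the station's front with the pin hidden, at a steady 21 N. It is home. I'll back off and raise the arm.

play_rows(
  rows=[
    {"delta_pos": [-0.006,0,0],"rot": [0,0,0],"gripper": 0.056},
    {"delta_pos": [-0.014,0,0],"rot": [0,0,0],"gripper": 0.056},
    {"delta_pos": [-0.035,0,0],"rot": [0,0,0],"gripper": 0.056},
    {"delta_pos": [-0.06,0,0],"rot": [0,0,0],"gripper": 0.056},
    {"delta_pos": [-0.06,0,-0.06],"rot": [0,0,0],"gripper": 0.056},
    {"delta_pos": [-0.06,0,-0.12],"rot": [0,0,0],"gripper": 0.056},
    {"delta_pos": [-0.06,0,-0.185],"rot": [0,0,0],"gripper": 0.056},
    {"delta_pos": [-0.06,0,-0.185],"rot": [0,0,0],"gripper": 0.056},
  ],
)

```text
time_s: 9.68
eef_pos: [0.6001, 0.0791, 0.207]
ee_rot: [0.656, 0.754, 0.005, 0.004]
wrist_force: [-0.1, -0.5, -0.6]
opening: 0.64
gripper_force: 0.0
```

```bash
python3 st.py
```

```text
[0.6001 0.0791 0.207 ] yaw 7.954750924935232 tilt [-0.0003  0.0126] F [-0.117  -0.5003 -0.6278] op 0.05635195939336308 0.0 t 9.675
```

play_rows(
  rows=[
    {"delta_pos": [-0.52,-0.188,0],"rot": [0,0,0],"gripper": 0.056},
    {"delta_pos": [-0.52,-0.188,0],"rot": [0,0,0],"gripper": 0.056},
    {"delta_pos": [-0.52,-0.188,0],"rot": [0,0,0],"gripper": 0.056},
    {"delta_pos": [-0.52,-0.188,0],"rot": [0,0,0],"gripper": 0.056},
    {"delta_pos": [-0.52,-0.188,0],"rot": [0,0,0],"gripper": 0.056},
    {"delta_pos": [-0.52,-0.188,0],"rot": [0,0,0],"gripper": 0.056},
    {"delta_pos": [-0.52,-0.188,0],"rot": [0,0,0],"gripper": 0.056},
    {"delta_pos": [-0.52,-0.188,0],"rot": [0,0,0],"gripper": 0.056},
    {"delta_pos": [-0.52,-0.188,0],"rot": [0,0,0],"gripper": 0.056},
    {"delta_pos": [-0.52,-0.188,0],"rot": [0,0,0],"gripper": 0.056},
  ],
)

```text
time_s: 10.92
eef_pos: [0.4794, -0.465, 0.1975]
ee_rot: [0.658, 0.753, -0.0, -0.001]
wrist_force: [-0.2, -0.1, 0.1]
opening: 0.636
gripper_force: 0.0
```

```bash
python3 st.py; python3 - <<'E'
from wv import *
st,im,H=snap("w4"); h,s,v=H[...,0],H[...,1],H[...,2]
rect((h>3)&(h<17)&(s>110)&(v>60),.05,st,"stand",2)
for c in cont((h>17)&(h<30)&(s>140)&(v>90),20)[:4]:
    (cx,cy),r=cv2.minEnclosingCircle(c); print("brass",cx,cy,r, onz("wrist",[[cx,cy]],.055,st),onz("wrist",[[cx,cy]],.146,st))
# carrier from top camera
im=np.ascontiguousarray(bot.grab_frame("top")); cv2.imwrite("pics/top2.png",im[:,:,::-1]); H=hsv(im).astype(int);h,s,v=H[...,0],H[...,1],H[...,2]
m=(h>18)&(h<35)&(s>150)&(v>120); m[:150]=0;m[230:]=0; m[:,:215]=0;m[:,300:]=0
rect(m,.044,None,"carrier",1,60,"top")
E
```

```text
[ 0.4794 -0.465   0.1975] yaw 7.702212327966066 tilt [ 0.0014 -0.0017] F [-0.1796 -0.1293  0.0843] op 0.05602189383725347 0.0 t 10.925
stand [[273.0, 42.0], [363.0, 22.0], [384.0, 113.0], [294.0, 133.0]] mean [ 0.4756 -0.3816  0.05  ] sides [0.0696 0.0698 0.0744 0.0707] ang [  19.3668  -66.8968 -159.8297  109.1901]
stand [[386.0, 246.0], [398.0, 208.0], [612.0, 280.0], [599.0, 317.0]] mean [ 0.6613 -0.5219  0.05  ] sides [0.0372 0.2248 0.0429 0.234 ] ang [ 83.8257 -11.2266 -84.3869 167.7928]
brass 529.5 398.0 69.50729370117188 [[ 0.7339 -0.6705  0.055 ]] [[ 0.6505 -0.5811  0.146 ]]
brass 165.5 340.5 34.32938766479492 [[ 0.3507 -0.6452  0.055 ]] [[ 0.3879 -0.5637  0.146 ]]
brass 474.0 340.5 34.033172607421875 [[ 0.6524 -0.6042  0.055 ]] [[ 0.5947 -0.5356  0.146 ]]
brass 432.7741394042969 246.39219665527344 19.967811584472656 [[ 0.5875 -0.5096  0.055 ]] [[ 0.5502 -0.4708  0.146 ]]
carrier [[212.0, 183.0], [256.0, 177.0], [261.0, 213.0], [218.0, 220.0]] mean [0.579  0.2011 0.044 ] sides [0.1222 0.1017 0.1213 0.1018] ang [ -82.2342 -171.5709   97.8176    8.9345]
```

View pics/w4.png

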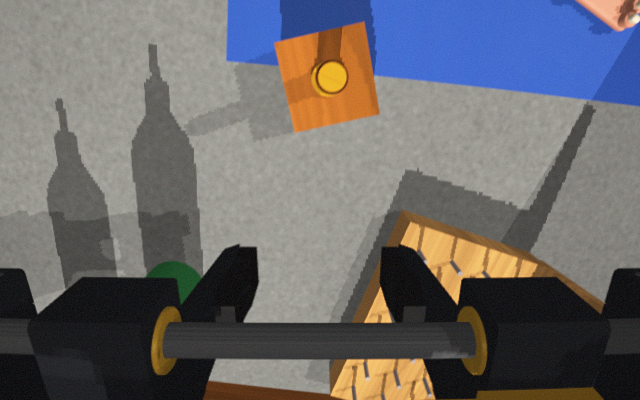

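The wrist view shows the stand square centred at about (328,78), the brass end at (332,76) with the flange ring just around it. The bottles and rack are behind, away from the path.

```bash
python3 - <<'E'
from wv import *
st=bot.state(); im=np.ascontiguousarray(cv2.imread("pics/w4.png")[:,:,::-1]); H=hsv(im).astype(int);h,s,v=[H[50:105,300:360,i] for i in range(3)]
for y in (70,76,82): print([tuple(int(a) for a in H[y,x]) for x in range(306,356,4)])
m=(h>19)&(h<32)&(s>150)&(v>60)
for c in cont(m,10)[:3]:
    (a,b),r=cv2.minEnclosingCircle(c); e=cv2.fitEllipse(c); print(cv2.contourArea(c),a+300,b+50,r,e[0],e[1])
    uv=[[e[0][0]+300,e[0][1]+50]]; print(onz("wrist",uv,.146,st),onz("wrist",uv,.055,st))
E
```

```text
[(13, 194, 224), (14, 198, 178), (21, 214, 235), (11, 183, 81), (22, 207, 240), (21, 208, 238), (22, 207, 238), (21, 208, 238), (21, 209, 238), (22, 213, 239), (13, 192, 142), (14, 204, 200), (14, 198, 203)]
[(13, 200, 195), (14, 198, 188), (20, 214, 214), (19, 213, 219), (21, 218, 234), (21, 210, 236), (22, 208, 237), (22, 210, 238), (21, 205, 239), (22, 209, 236), (18, 208, 196), (13, 197, 202), (13, 196, 203)]
[(13, 197, 197), (14, 202, 192), (20, 205, 223), (16, 209, 155), (22, 211, 240), (22, 219, 237), (22, 211, 238), (21, 207, 236), (21, 207, 235), (22, 205, 236), (11, 189, 116), (14, 202, 202), (14, 200, 204)]
565.5 331.8548393249512 76.66129112243652 14.115077018737793 (31.878583908081055, 26.599281311035156) (26.527469635009766, 27.272111892700195)
[[ 0.476  -0.3783  0.146 ]] [[ 0.4788 -0.3762  0.055 ]]
29.5 320.5 85.0 12.500100135803223 (22.624174118041992, 33.820369720458984) (15.709724426269531, 24.903736114501953)
[[ 0.4717 -0.3826  0.146 ]] [[ 0.4725 -0.3824  0.055 ]]
```

play_rows(
  rows=[
    {"delta_pos": [0.045,0.004,0],"rot": [0,0,0],"gripper": 0.056},
    {"delta_pos": [0.0857,0.008,0],"rot": [0,0,0],"gripper": 0.056},
    {"delta_pos": [0.0857,0.008,0],"rot": [0,0,0],"gripper": 0.056},
    {"delta_pos": [0.0857,0.008,0],"rot": [0,0,0],"gripper": 0.056},
    {"delta_pos": [0.0857,0.008,0.04],"rot": [0,0,0],"gripper": 0.056},
    {"delta_pos": [0.0857,0.008,0.08],"rot": [0,0,0],"gripper": 0.056},
    {"delta_pos": [0.0857,0.008,0.108],"rot": [0,0,0],"gripper": 0.056},
    {"delta_pos": [0.0857,0.008,0.108],"rot": [0,0,0],"gripper": 0.056},
    {"delta_pos": [0.0857,0.008,0.108],"rot": [0,0,0],"gripper": 0.056},
  ],
)

```text
time_s: 12.15
eef_pos: [0.4785, -0.3767, 0.0927]
ee_rot: [0.656, 0.754, -0.0, 0.001]
wrist_force: [0.3, -0.7, 0.8]
opening: 0.637
gripper_force: 0.0
```

```bash
python3 st.py
```

```text
[ 0.4785 -0.3767  0.0927] yaw 7.945817125445383 tilt [-0.0012  0.001 ] F [ 0.2624 -0.6566  0.8022] op 0.056094902965903595 0.0 t 12.15
```

play_rows(
  rows=[
    {"delta_pos": [-0.002,-0.0025,0.003],"rot": [0,0,0],"gripper": 0.04},
    {"delta_pos": [-0.002,-0.0025,0.003],"rot": [0,0,0],"gripper": 0.025},
    {"delta_pos": [-0.002,-0.0025,0.003],"rot": [0,0,0],"gripper": 0.01},
    {"delta_pos": [-0.002,-0.0025,0.003],"rot": [0,0,0],"gripper": 0.01},
    {"delta_pos": [-0.002,-0.0025,0.003],"rot": [0,0,0],"gripper": 0.01},
    {"delta_pos": [-0.002,-0.0025,0.003],"rot": [0,0,0],"gripper": 0.01},
    {"delta_pos": [-0.002,-0.0025,0.003],"rot": [0,0,0],"gripper": 0.01},
  ],
  force=30,
)

```text
time_s: 13.02
eef_pos: [0.4758, -0.3782, 0.089]
ee_rot: [0.656, 0.755, 0.0, 0.0]
wrist_force: [-0.7, -0.3, 2.6]
opening: 0.195
gripper_force: 30.0
```

```bash
python3 st.py
```

```text
[ 0.4758 -0.3782  0.089 ] yaw 7.967709053426643 tilt [-0.0003  0.0003] F [-0.6863 -0.2994  2.6169] op 0.017163762688598944 29.99980917200446 t 13.025
```

play_rows(
  rows=[
    {"delta_pos": [0,0,-0.01],"rot": [0,0,0],"gripper": 0.01},
    {"delta_pos": [0,0,-0.025],"rot": [0,0,0],"gripper": 0.01},
    {"delta_pos": [0,0,-0.045],"rot": [0,0,0],"gripper": 0.01},
    {"delta_pos": [0,0,-0.08],"rot": [0,0,0],"gripper": 0.01},
    {"delta_pos": [0,0,-0.13],"rot": [0,0,0],"gripper": 0.01},
    {"delta_pos": [0,0,-0.16],"rot": [0,0,0],"gripper": 0.01},
    {"delta_pos": [0,0,-0.16],"rot": [0,0,0],"gripper": 0.01},
    {"delta_pos": [0,0,-0.16],"rot": [0,0,0],"gripper": 0.01},
  ],
)

```text
time_s: 14.02
eef_pos: [0.4751, -0.3777, 0.248]
ee_rot: [0.656, 0.755, -0.0, -0.0]
wrist_force: [-0.0, 0.1, -1.1]
opening: 0.197
gripper_force: 30.0
```

```bash
python3 st.py; python3 - <<'E'
from wv import *
st,im,H=snap("w5")
E
```

```text
[ 0.4751 -0.3777  0.248 ] yaw 7.964091891867155 tilt [ 0.0007 -0.0007] F [-0.023   0.0993 -1.0893] op 0.017372018455661106 29.999749520793557 t 14.025
```

View pics/w5.png

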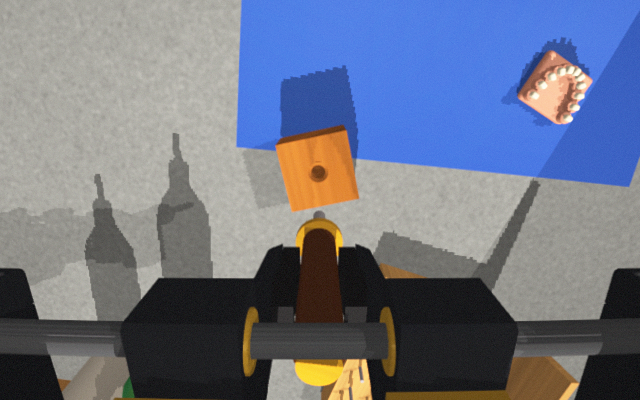

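The probe hangs straight. Its steel tip shows at (319,213), the flange at (319,236) and the stand's hole at (318,173). I'll compute the tip offset in the tool frame and the hole's position.

```bash
python3 - <<'E'
from wv import *
st=bot.state(); im=np.ascontiguousarray(cv2.imread("pics/w5.png")[:,:,::-1]); H=hsv(im).astype(int)
m=np.zeros((400,640),bool); m[155:190,300:336]=H[155:190,300:336,2]<165
print([int(a) for a in H[173,304:332:2,2]])
c=cont(m,20)[0];e=cv2.fitEllipse(c); print("hole",e, onz("wrist",[e[0]],.049,st))
print("col",[ (y,tuple(int(a) for a in H[y,319])) for y in range(206,224,2)]); print("row215 s",[int(H[215,x,1]) for x in range(306,334,2)])
# tool-frame tip by ray onto z_tool=.077
M=R.from_quat(st["ee_rot"]).as_matrix()
for uv in ([319,211.],[319,213.5],[319,216]):
    P=onz("wrist",[uv],st["eef_pos"][2]-.077,st)[0]; print(uv,M.T@(P-st["eef_pos"]))
E
```

```text
[233, 231, 217, 203, 148, 117, 111, 117, 113, 103, 119, 177, 215, 221]
hole ((318.2987365722656, 173.34405517578125), (13.777863502502441, 15.517284393310547), 168.72897338867188) [[ 0.4747 -0.383   0.049 ]]
col [(206, (12, 121, 224)), (208, (30, 13, 182)), (210, (15, 16, 159)), (212, (3, 26, 108)), (214, (173, 21, 110)), (216, (173, 21, 109)), (218, (17, 154, 134)), (220, (19, 201, 146)), (222, (18, 207, 182))]
row215 s [11, 10, 11, 13, 25, 16, 18, 16, 11, 14, 13, 10, 13, 14]
[319, 211.0] [-0.0016  0.0001  0.077 ]
[319, 213.5] [-0.0034  0.0001  0.077 ]
[319, 216] [-0.0051  0.0001  0.077 ]
```

play_rows(
  rows=[
    {"delta_pos": [0.05,0.013,0],"rot": [0,0,0],"gripper": 0.01},
    {"delta_pos": [0.1,0.027,0],"rot": [0,0,0],"gripper": 0.01},
    {"delta_pos": [0.15,0.041,0],"rot": [0,0,0],"gripper": 0.01},
    {"delta_pos": [0.2,0.054,0],"rot": [0,0,0],"gripper": 0.01},
    {"delta_pos": [0.25,0.068,0],"rot": [0,0,0],"gripper": 0.01},
    {"delta_pos": [0.3,0.081,0],"rot": [0,0,0],"gripper": 0.01},
    {"delta_pos": [0.35,0.095,0],"rot": [0,0,0],"gripper": 0.01},
    {"delta_pos": [0.4,0.109,0],"rot": [0,0,0],"gripper": 0.01},
    {"delta_pos": [0.45,0.122,0],"rot": [0,0,0],"gripper": 0.01},
    {"delta_pos": [0.5,0.136,0],"rot": [0,0,0],"gripper": 0.01},
  ],
)

```text
time_s: 15.32
eef_pos: [0.5397, 0.1374, 0.2463]
ee_rot: [0.656, 0.755, -0.002, -0.001]
wrist_force: [0.2, 0.4, -0.5]
opening: 0.197
gripper_force: 30.0
```

play_rows(
  rows=[
    {"delta_pos": [0.04,0.011,0],"rot": [0,0,0],"gripper": 0.01},
    {"delta_pos": [0.075,0.02,0],"rot": [0,0,0],"gripper": 0.01},
    {"delta_pos": [0.1,0.028,0],"rot": [0,0,0],"gripper": 0.01},
    {"delta_pos": [0.12,0.033,0],"rot": [0,0,0],"gripper": 0.01},
    {"delta_pos": [0.12,0.033,0],"rot": [0,0,0],"gripper": 0.01},
    {"delta_pos": [0.12,0.033,0],"rot": [0,0,0],"gripper": 0.01},
  ],
)

```text
time_s: 16.08
eef_pos: [0.5567, 0.2585, 0.248]
ee_rot: [0.656, 0.754, -0.001, -0.0]
wrist_force: [0.5, 0.2, -0.2]
opening: 0.192
gripper_force: 30.0
```

```bash
python3 st.py; python3 - <<'E'
from wv import *
st,im,H=snap("w6"); h,s,v=H[...,0],H[...,1],H[...,2]
m=((h<6)|(h>174))&(s>150)&(v>80)
for c in cont(m,15)[:3]:
    (a,b),r=cv2.minEnclosingCircle(c); print(a,b,r,onz("wrist",[[a,b]],.107,st))
k=(v<60);k[260:]=0
rect(k,.114,st,"collar",2)
E
```

```text
[0.5567 0.2585 0.248 ] yaw 7.95226609298664 tilt [-0.0009 -0.0013] F [ 0.4919  0.1795 -0.2491] op 0.0169539643651466 29.999695513397455 t 16.075
176.0 108.5 24.96507453918457 [[0.4367 0.3031 0.107 ]]
338.0 117.25 9.250100135803223 [[0.5641 0.3136 0.107 ]]
collar [[300.0, 78.0], [378.0, 78.0], [378.0, 156.0], [300.0, 156.0]] mean [0.5646 0.3136 0.114 ] sides [0.0582 0.0592 0.0619 0.0591] ang [   8.0237  -79.3541 -172.0195   97.0763]
collar [[303.0, 229.0], [335.0, 229.0], [335.0, 259.0], [303.0, 259.0]] mean [0.564  0.2062 0.114 ] sides [0.0271 0.0283 0.0279 0.0283] ang [   7.9628  -81.2459 -172.0308   97.1399]
```

View pics/w6.png

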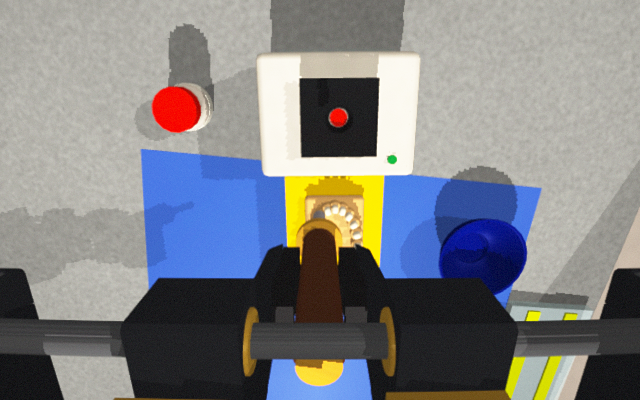

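The wrist view shows the button at (338,117), which is (0.564,0.314), inside the collar, with the carrier flush under the station's front edge. The jar at (177,108) and the bowl at (483,257) are untouched. Next I'll go above the button.

play_rows(
  rows=[
    {"delta_pos": [0.03,0.008,0],"rot": [0,0,0],"gripper": 0.01},
    {"delta_pos": [0.05,0.013,0],"rot": [0,0,0],"gripper": 0.01},
    {"delta_pos": [0.0585,0.015,0],"rot": [0,0,0],"gripper": 0.01},
    {"delta_pos": [0.0585,0.015,0.02],"rot": [0,0,0],"gripper": 0.01},
    {"delta_pos": [0.0585,0.015,0.038],"rot": [0,0,0],"gripper": 0.01},
    {"delta_pos": [0.0585,0.015,0.038],"rot": [0,0,0],"gripper": 0.01},
    {"delta_pos": [0.0585,0.015,0.038],"rot": [0,0,0],"gripper": 0.01},
  ],
)

```text
time_s: 17.0
eef_pos: [0.5637, 0.3189, 0.2103]
ee_rot: [0.656, 0.754, -0.0, -0.0]
wrist_force: [-0.3, -0.2, -0.8]
opening: 0.194
gripper_force: 30.0
```

```bash
python3 st.py; python3 - <<'E'
from wv import *
st,im,H=snap("w7"); h,s,v=H[...,0],H[...,1],H[...,2]
M=R.from_quat(st["ee_rot"]).as_matrix()
x=319
print([(y,tuple(int(a) for a in H[y,x])) for y in range(186,226,2)])
for y in(212,214): print(y,[(int(s[y,xx]),int(v[y,xx])) for xx in range(303,337,2)])
m=((h<6)|(h>174))&(s>150)&(v>60)
for c in cont(m,3)[:3]:
    print(cv2.boundingRect(c),cv2.contourArea(c))
k=(v<60);k[240:]=0;k[:,:250]=0;k[:,400:]=0
rect(k,.114,st,"collar",2)
E
```

```text
[0.5637 0.3189 0.2103] yaw 7.937091601993749 tilt [-0.0003 -0.0008] F [-0.3288 -0.1749 -0.7736] op 0.017094546701784143 29.999712640419602 t 17.0
[(186, (113, 28, 36)), (188, (90, 8, 32)), (190, (0, 15, 35)), (192, (120, 32, 32)), (194, (2, 101, 48)), (196, (2, 253, 242)), (198, (1, 255, 246)), (200, (0, 255, 246)), (202, (1, 255, 246)), (204, (2, 255, 247)), (206, (0, 255, 246)), (208, (1, 255, 229)), (210, (2, 156, 152)), (212, (15, 5, 103)), (214, (4, 17, 104)), (216, (8, 10, 105)), (218, (17, 156, 129)), (220, (20, 206, 145)), (222, (18, 206, 173)), (224, (19, 202, 177))]
212 [(25, 31), (11, 24), (13, 20), (70, 22), (57, 18), (135, 32), (44, 99), (20, 104), (5, 103), (18, 115), (59, 116), (100, 23), (64, 16), (43, 18), (35, 22), (12, 22), (20, 25)]
214 [(45, 40), (26, 29), (11, 23), (10, 25), (27, 19), (27, 57), (19, 95), (21, 99), (17, 104), (24, 115), (16, 115), (20, 39), (94, 19), (54, 19), (67, 23), (20, 39), (7, 38)]
(125, 154, 53, 49) 1905.5
(310, 195, 19, 17) 245.0
collar [[277.0, 163.0], [360.0, 163.0], [360.0, 239.0], [277.0, 239.0]] mean [0.5637 0.3168 0.114 ] sides [0.0573 0.0573 0.0614 0.0573] ang [   7.9272  -80.0654 -172.0639   95.8791]
collar [[305.0, 229.0], [331.0, 229.0], [331.0, 239.0], [305.0, 239.0]] mean [0.5667 0.2924 0.114 ] sides [0.019  0.008  0.0192 0.008 ] ang [   7.9355  -81.4682 -172.063    97.2316]
```

```bash
python3 - <<'E'
from wv import *
st=bot.state();M=R.from_quat(st["ee_rot"]).as_matrix(); t=lambda uv,z:(M.T@(onz("wrist",[uv],z,st)[0]-st["eef_pos"])).round(4)
print("button ctr",t([319.3,204],.107),"from top edge",t([319.3,194.8],.107)-[.0068,0,0],onz("wrist",[[319.3,204]],.107,st))
print("tip ctr",t([319.2,210],.1333)-[.004,0,0])
E
```

```text
button ctr [-0.0059  0.0004  0.104 ] from top edge [-0.0056  0.0004  0.104 ] [[0.5653 0.3134 0.107 ]]
tip ctr [-0.0051  0.0002  0.0777]
```

play_rows(
  rows=[
    {"delta_pos": [-0.0006,0,0.01],"rot": [0,0,0],"gripper": 0.01},
    {"delta_pos": [-0.0006,0,0.018],"rot": [0,0,0],"gripper": 0.01},
    {"delta_pos": [-0.0006,0,0.024],"rot": [0,0,0],"gripper": 0.01},
    {"delta_pos": [-0.0006,0,0.027],"rot": [0,0,0],"gripper": 0.01},
    {"delta_pos": [-0.0006,0,0.029],"rot": [0,0,0],"gripper": 0.01},
    {"delta_pos": [-0.0006,0,0.029],"rot": [0,0,0],"gripper": 0.01},
  ],
)

```text
time_s: 17.8
eef_pos: [0.5639, 0.3188, 0.182]
ee_rot: [0.656, 0.755, -0.0, -0.0]
wrist_force: [-1.1, -0.5, 1.0]
opening: 0.192
gripper_force: 30.0
```

play_rows(
  rows=[
    {"delta_pos": [0,0,0.001],"rot": [0,0,0],"gripper": 0.01},
    {"delta_pos": [0,0,0.002],"rot": [0,0,0],"gripper": 0.01},
    {"delta_pos": [0,0,0.002],"rot": [0,0,0],"gripper": 0.01},
  ],
)

```text
time_s: 18.18
eef_pos: [0.5641, 0.3189, 0.1801]
ee_rot: [0.656, 0.755, 0.0, 0.0]
wrist_force: [-0.9, -1.0, 3.0]
opening: 0.196
gripper_force: 30.0
```

play_rows(
  rows=[
    {"delta_pos": [0,0,0.001],"rot": [0,0,0],"gripper": 0.01},
    {"delta_pos": [0,0,0.002],"rot": [0,0,0],"gripper": 0.01},
    {"delta_pos": [0,0,0.002],"rot": [0,0,0],"gripper": 0.01},
  ],
)

```text
time_s: 18.55
eef_pos: [0.5643, 0.319, 0.1788]
ee_rot: [0.656, 0.755, 0.0, 0.0]
wrist_force: [-1.9, -1.6, 6.7]
opening: 0.19
gripper_force: 30.0
```

play_rows(
  rows=[
    {"delta_pos": [0,0,0.001],"rot": [0,0,0],"gripper": 0.01},
    {"delta_pos": [0,0,0.001],"rot": [0,0,0],"gripper": 0.01},
  ],
)

```text
time_s: 18.8
eef_pos: [0.5644, 0.3191, 0.1788]
ee_rot: [0.656, 0.755, 0.001, 0.0]
wrist_force: [-4.3, -1.0, 9.9]
opening: 0.195
gripper_force: 30.0
```

play_rows(
  rows=[
    {"delta_pos": [0,0,-0.005],"rot": [0,0,0],"gripper": 0.01},
    {"delta_pos": [0,0,-0.02],"rot": [0,0,0],"gripper": 0.01},
    {"delta_pos": [0,0,-0.045],"rot": [0,0,0],"gripper": 0.01},
    {"delta_pos": [0,0,-0.072],"rot": [0,0,0],"gripper": 0.01},
    {"delta_pos": [-0.04,-0.011,-0.072],"rot": [0,0,0],"gripper": 0.01},
    {"delta_pos": [-0.09,-0.024,-0.072],"rot": [0,0,0],"gripper": 0.01},
    {"delta_pos": [-0.14,-0.038,-0.072],"rot": [0,0,0],"gripper": 0.01},
    {"delta_pos": [-0.19,-0.052,-0.072],"rot": [0,0,0],"gripper": 0.01},
    {"delta_pos": [-0.24,-0.065,-0.072],"rot": [0,0,0],"gripper": 0.01},
    {"delta_pos": [-0.29,-0.079,-0.072],"rot": [0,0,0],"gripper": 0.01},
  ],
)

```text
time_s: 20.05
eef_pos: [0.5257, 0.0191, 0.2491]
ee_rot: [0.656, 0.755, 0.0, 0.0]
wrist_force: [0.7, -0.4, -0.3]
opening: 0.193
gripper_force: 30.0
```

play_rows(
  rows=[
    {"delta_pos": [-0.05,-0.013,0],"rot": [0,0,0],"gripper": 0.01},
    {"delta_pos": [-0.1,-0.027,0],"rot": [0,0,0],"gripper": 0.01},
    {"delta_pos": [-0.15,-0.041,0],"rot": [0,0,0],"gripper": 0.01},
    {"delta_pos": [-0.2,-0.054,0],"rot": [0,0,0],"gripper": 0.01},
    {"delta_pos": [-0.25,-0.068,0],"rot": [0,0,0],"gripper": 0.01},
    {"delta_pos": [-0.3,-0.081,0],"rot": [0,0,0],"gripper": 0.01},
    {"delta_pos": [-0.34,-0.092,0],"rot": [0,0,0],"gripper": 0.01},
    {"delta_pos": [-0.37,-0.1,0],"rot": [0,0,0],"gripper": 0.01},
    {"delta_pos": [-0.385,-0.104,0],"rot": [0,0,0],"gripper": 0.01},
    {"delta_pos": [-0.385,-0.104,0],"rot": [0,0,0],"gripper": 0.01},
  ],
)

```text
time_s: 21.3
eef_pos: [0.4761, -0.3755, 0.2486]
ee_rot: [0.657, 0.754, 0.0, -0.0]
wrist_force: [-0.6, 0.4, -0.6]
opening: 0.193
gripper_force: 30.0
```

```bash
python3 st.py; python3 - <<'E'
from wv import *
st,im,H=snap("w8"); M=R.from_quat(st["ee_rot"]).as_matrix()
m=np.zeros((400,640),bool); m[140:208,295:345]=H[140:208,295:345,2]<165
for c in cont(m,60)[:3]:
    if len(c)>5: e=cv2.fitEllipse(c); P=onz("wrist",[e[0]],.049,st)[0]; print("hole",e,P, "tool",(M.T@(P-st["eef_pos"])))
print([(y,tuple(int(a) for a in H[y,319])) for y in range(204,220,2)])
E
```

```text
[ 0.4761 -0.3755  0.2486] yaw 7.889835429229555 tilt [0.0005 0.    ] F [-0.6055  0.3853 -0.6434] op 0.016995739596735022 29.999609515070915 t 21.3
hole ((317.031982421875, 175.1477813720703), (14.035714149475098, 15.625751495361328), 160.78341674804688) [ 0.4755 -0.3838  0.049 ] tool [-0.0083 -0.0017  0.1996]
[(204, (15, 191, 232)), (206, (15, 196, 234)), (208, (13, 72, 202)), (210, (19, 14, 147)), (212, (10, 21, 109)), (214, (20, 14, 108)), (216, (15, 19, 105)), (218, (17, 160, 132))]
```

play_rows(
  rows=[
    {"delta_pos": [-0.003,-0.0013,0.03],"rot": [0,0,0],"gripper": 0.01},
    {"delta_pos": [-0.003,-0.0013,0.07],"rot": [0,0,0],"gripper": 0.01},
    {"delta_pos": [-0.003,-0.0013,0.1],"rot": [0,0,0],"gripper": 0.01},
    {"delta_pos": [-0.003,-0.0013,0.11],"rot": [0,0,0],"gripper": 0.01},
    {"delta_pos": [-0.003,-0.0013,0.118],"rot": [0,0,0],"gripper": 0.01},
    {"delta_pos": [-0.003,-0.0013,0.126],"rot": [0,0,0],"gripper": 0.01},
    {"delta_pos": [-0.003,-0.0013,0.132],"rot": [0,0,0],"gripper": 0.01},
    {"delta_pos": [-0.003,-0.0013,0.132],"rot": [0,0,0],"gripper": 0.01},
  ],
)

```text
time_s: 22.35
eef_pos: [0.4753, -0.3782, 0.1166]
ee_rot: [0.656, 0.754, 0.0, -0.0]
wrist_force: [0.3, 0.5, -1.0]
opening: 0.197
gripper_force: 30.0
```

```bash
python3 st.py
```

```text
[ 0.4753 -0.3782  0.1166] yaw 7.955210946551374 tilt [ 0.0002 -0.0001] F [ 0.2571  0.5384 -0.975 ] op 0.017339983387439837 29.999721106141806 t 22.35
```

Tip is 10 mm into the hole with no contact force. I'll seat it.

play_rows(
  rows=[
    {"delta_pos": [0,0,0.008],"rot": [0,0,0],"gripper": 0.01},
    {"delta_pos": [0,0,0.016],"rot": [0,0,0],"gripper": 0.01},
    {"delta_pos": [0,0,0.022],"rot": [0,0,0],"gripper": 0.01},
    {"delta_pos": [0,0,0.026],"rot": [0,0,0],"gripper": 0.01},
    {"delta_pos": [0,0,0.0275],"rot": [0,0,0],"gripper": 0.01},
    {"delta_pos": [0,0,0.0275],"rot": [0,0,0],"gripper": 0.01},
  ],
)

```text
time_s: 23.1
eef_pos: [0.4755, -0.3783, 0.0893]
ee_rot: [0.656, 0.755, 0.0, 0.0]
wrist_force: [-0.3, 0.6, 0.2]
opening: 0.196
gripper_force: 30.0
```

```bash
python3 st.py
```

```text
[ 0.4755 -0.3783  0.0893] yaw 7.964842997491818 tilt [-0.0003  0.0003] F [-0.3127  0.5864  0.2356] op 0.017297542795026738 29.999927943572402 t 23.1
```

play_rows(
  rows=[
    {"delta_pos": [0,0,0],"rot": [0,0,0],"gripper": 0.025},
    {"delta_pos": [0,0,0],"rot": [0,0,0],"gripper": 0.04},
    {"delta_pos": [0,0,0],"rot": [0,0,0],"gripper": 0.056},
    {"delta_pos": [0,0,0],"rot": [0,0,0],"gripper": 0.056},
    {"delta_pos": [0,0,-0.03],"rot": [0,0,0],"gripper": 0.056},
    {"delta_pos": [0,0,-0.07],"rot": [0,0,0],"gripper": 0.056},
    {"delta_pos": [0,0,-0.12],"rot": [0,0,0],"gripper": 0.056},
    {"delta_pos": [-0.05,0,-0.12],"rot": [0,0,0],"gripper": 0.056},
    {"delta_pos": [-0.085,0,-0.12],"rot": [0,0,0],"gripper": 0.056},
    {"delta_pos": [-0.085,0,-0.12],"rot": [0,0,0],"gripper": 0.056},
  ],
)

```text
time_s: 24.35
eef_pos: [0.487, -0.4645, 0.2092]
ee_rot: [0.657, 0.754, -0.0, 0.0]
wrist_force: [-0.1, -0.2, -0.9]
opening: 0.637
gripper_force: 0.0
```

```bash
python3 st.py; python3 - <<'E'
from wv import *
st,im,H=snap("w9"); h,s,v=[H[30:130,280:380,i] for i in range(3)]
m=(h>19)&(h<32)&(s>150)&(v>60)
for c in cont(m,100)[:2]:
    e=cv2.fitEllipse(c); uv=[[e[0][0]+280,e[0][1]+30]]; print("brass end",uv,e[1],onz("wrist",uv,.146,st))
h,s,v=H[...,0],H[...,1],H[...,2]; M=(h>3)&(h<17)&(s>110)&(v>60); M[200:]=0; rect(M,.05,st,"stand")
sd=np.ascontiguousarray(bot.grab_frame("side")); im=np.ascontiguousarray(bot.grab_frame("top")); cv2.imwrite("pics/top3.png",im[:,:,::-1]); cv2.imwrite("pics/side3.png",sd[:,:,::-1])
H=hsv(im).astype(int);h,s,v=H[...,0],H[...,1],H[...,2]
m=(h>18)&(h<35)&(s>150)&(v>120); m[:150]=0;m[230:]=0; m[:,:200]=0;m[:,300:]=0
rect(m,.044,None,"carrier",1,60,"top")
r=((h<6)|(h>174))&(s>150)&(v>80)
rj=r.copy();rj[:245]=0;rj[272:]=0;rj[:,:190]=0;rj[:,220:]=0;rect(rj,.05,None,"jar",1,20,"top")
E
```

```text
[ 0.487  -0.4645  0.2092] yaw 7.848186886384149 tilt [-0.0008  0.0002] F [-0.1215 -0.1943 -0.891 ] op 0.05609899825311749 0.0 t 24.35
brass end [[319.3747444152832, 76.34051132202148]] (25.120485305786133, 26.05954933166504) [[ 0.476  -0.3821  0.146 ]]
stand [[265.0, 42.0], [352.0, 23.0], [371.0, 111.0], [285.0, 130.0]] mean [ 0.4753 -0.3819  0.05  ] sides [0.0696 0.0697 0.0742 0.0706] ang [  19.3585  -67.3407 -159.863   108.8606]
carrier [[212.0, 183.0], [256.0, 177.0], [261.0, 213.0], [218.0, 220.0]] mean [0.579  0.2012 0.044 ] sides [0.1218 0.1017 0.1209 0.1018] ang [ -82.2342 -171.5692   97.8176    8.9345]
jar [[194.0, 252.0], [210.0, 252.0], [210.0, 266.0], [194.0, 266.0]] mean [0.4137 0.2933 0.05  ] sides [0.0439 0.0377 0.0438 0.0378] ang [ -90.1201 -179.3532   89.9375    0.7937]
```

play_rows(
  rows=[
    {"delta_pos": [0.05,0.018,0],"rot": [0,0,0],"gripper": 0.056},
    {"delta_pos": [0.1,0.036,0],"rot": [0,0,0],"gripper": 0.056},
    {"delta_pos": [0.155,0.055,0],"rot": [0,0,0],"gripper": 0.056},
    {"delta_pos": [0.21,0.075,0],"rot": [0,0,0],"gripper": 0.056},
    {"delta_pos": [0.265,0.095,0],"rot": [0,0,0],"gripper": 0.056},
    {"delta_pos": [0.32,0.115,0],"rot": [0,0,0],"gripper": 0.056},
    {"delta_pos": [0.375,0.134,0],"rot": [0,0,0],"gripper": 0.056},
    {"delta_pos": [0.43,0.154,0],"rot": [0,0,0],"gripper": 0.056},
    {"delta_pos": [0.48,0.172,0],"rot": [0,0,0],"gripper": 0.056},
    {"delta_pos": [0.519,0.186,0],"rot": [0,0,0],"gripper": 0.056},
  ],
)

```text
time_s: 25.75
eef_pos: [0.5984, 0.0805, 0.2093]
ee_rot: [0.655, 0.755, 0.0, -0.0]
wrist_force: [0.4, -0.3, -1.0]
opening: 0.634
gripper_force: 0.0
```

play_rows(
  rows=[
    {"delta_pos": [0,0,0.06],"rot": [0,0,0],"gripper": 0.056},
    {"delta_pos": [0,0,0.06],"rot": [0,0,0],"gripper": 0.056},
    {"delta_pos": [0,0,0.06],"rot": [0,0,0],"gripper": 0.056},
  ],
)

```text
time_s: 26.12
eef_pos: [0.5991, 0.0775, 0.1501]
ee_rot: [0.656, 0.755, -0.0, -0.0]
wrist_force: [-0.5, 0.1, 0.8]
opening: 0.637
gripper_force: 0.0
```

```bash
python3 st.py; python3 - <<'E'
from wv import *
st,im,H=snap("w10"); h,s,v=H[...,0],H[...,1],H[...,2]
m=(h>15)&(h<35)&(s>200)&(v>90); m[260:]=0
c=cont(m,500)[0]; print("bbox",cv2.boundingRect(c))
print("col",[(y,int(h[y,319]),int(s[y,319]),int(v[y,319])) for y in range(0,240,12)])
x0,y0,w,hh=cv2.boundingRect(c)
B=[(x,np.where(m[:,x])[0].max()+.5) for x in range(x0+12,x0+w-12,4)]
P=onz("wrist",B,.044,st)[:,:2]; f=cv2.fitLine(P.astype(np.float32),cv2.DIST_HUBER,0,.001,.001).ravel(); d=np.array([-np.sin(np.radians(8.2)),np.cos(np.radians(8.2))])
print("rear line pt",f[2:],"ang",np.degrees(np.arctan2(f[1],f[0])),"px",B[0],B[-1],"dist to button",[(np.array(b)-f[2:])@d for b in((.5641,.3136),(.5653,.3134))])
E
```

```text
[0.5991 0.0775 0.1501] yaw 7.9742827576120785 tilt [ 0.     -0.0001] F [-0.5248  0.0966  0.7919] op 0.056079919783375905 0.0 t 26.125
bbox (240, 0, 156, 101)
col [(0, 24, 108, 253), (12, 25, 102, 253), (24, 25, 110, 253), (36, 25, 105, 253), (48, 24, 115, 253), (60, 28, 255, 253), (72, 28, 255, 253), (84, 28, 255, 254), (96, 28, 255, 254), (108, 111, 168, 217), (120, 109, 166, 235), (132, 110, 168, 235), (144, 110, 165, 235), (156, 110, 171, 234), (168, 110, 166, 234), (180, 110, 159, 236), (192, 110, 166, 236), (204, 110, 162, 236), (216, 110, 161, 238), (228, 110, 159, 239)]
rear line pt [0.5947 0.1462] ang 8.200766 px (252, np.float64(100.5)) (380, np.float64(99.5)) dist to button [np.float64(0.17003026306557031), np.float64(0.16966115309894217)]
```

The carrier's rear is 170 mm from the button, exactly the fully-home figure, and its yaw matches the station. The probe is upright and centred in its stand.

```bash
python3 -c "
from rig import bot
print(bot.hand_in())"
```

```text
the job is handed in; nothing more can be done
None
```

I slid the carrier fully home on the pin, pressed the button to its stop with the probe, put the probe back in its stand, and handed the job in after about 26 s of robot time; the verdict is not shown to me.

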